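# Lay out the pendant-lamp parts on the assembly board

## Robot

A 7-joint arm with a two-finger parallel gripper is mounted at the origin on the work surface. World frame = base frame: x ahead of the robot, y to its left, z up, the work surface at z = 0. Lengths are in m, angles in rad, forces in N, time in s.
With the tool pointing down it reaches from about 0.4 to 0.85 m from the base axis. Payload 10.4 kg.
Tool frame: the origin (TCP) lies midway between the tips of the shut fingers; the grasp point (between the pads) lies 19 mm behind it (manip.tcp_to_grasp is the distance from the TCP to the grasp point, in m); z points along the fingers, y is the line along which they close (so a half turn about z gives the same grasp; the last joint's range is limited). The gripper opens to 85 mm and grips with 20 to 120 N. Pads are 22 mm wide; open, the fingers measure 114 mm over their backs; the gripper's body (76 mm by 85 mm) begins 54 mm behind the grasp point. The pads swing forward as they close: fully open they stand 13 mm farther back than shut.
Start: joints at [1.314, 0.332, -0.065, 1.46, 0.022, 1.35, -0.088], TCP at [0.145, -0.608, 0.231] pointing down, gripper open.
Joint ranges: [-2.6, 2.6], [-0.5, 2.12], [-1.47, 1.34], [0.16, 2.42], [-1.27, 4.41], [0.06, 2.06], [-2.6, 2.6]. Speed limits (rad/s): [2.22, 2.22, 2.79, 2.79, 3.14, 3.14, 3.14].

## Interface

Orientations are given as a unit quaternion [x, y, z, w].
In Python, from workcell import manip gives the robot as it stands.
- The arm moves only by the shell command python3 -m jog 'ROWS' [FORCE]. ROWS is a JSON object of lists of equal length, an entry for each row: "offset": the shift along the world's x, y, z in m, a list of three; "yaw": the turn about the world's z in degrees; "jaw": the closure, from 0 (fully open) to 1 (shut). A call has 1 to 20 rows; each row shifts and turns the commanded pose from where the row before left it; what a row does not reach is not made up. A row lasts 1/12 s, in which the tool goes at most 41.7 mm and 7.16 degrees, less where a joint would pass 70% of its speed; a pose out of reach is approached as far as the arm can. A call is refused whole if a number of a shift passes 0.0417 or a number of a turn 7.16, either way. A call with a gripper value outside its range is refused whole. The fingers move at their own pace and stop on an object; FORCE is the grip in N (left out, the last holds). Time passes only in rows, so rows that do not move let the fingers close. It gives the time, the measured TCP pose, the force, the opening and the grip force at its end, in the units of the state.
- manip.get_obs(): the state, without advancing time (a new reading comes with each control period).
- manip.camera(name): name is "side" or "top" or "wrist"; returns a dict with "frame" (384x512x3 uint8, red, green, blue), "camera_matrix" (3x3 intrinsics, pixels), "eye" and "attitude" of the camera in the world; the wrist camera has in their place "hand_eye" (4x4, takes a point from camera to tool coordinates, whose origin is the TCP and whose axes are the flange's). Camera axes: x right, y up, looking along -z (the intrinsics and any distortion apply to the point x, -y, -z); pixel columns grow to the right and rows downward; lengths in m; the calibration is good to about 2 mm. A picture is of the moment at which its call begins: read the wrist's pose just before it. There is no depth.
- manip.hand_in(): hands the job in; it is judged then, once.
Trained networks look in a picture, given as the dict that the camera call returned (one of the last four; its "shot" number tells which), for a name from the list of things; names that differ only in an ending like _2 or _b are one class to them, and where a whole thing is asked for, a point or a joint stands for the part that bears it (a point fixed in the world has none). Each returns a list of dicts, best first, with "score" (0 to 1); they miss things now and then, are a little off and sometimes report something else, mostly with a low value. They report only what shows in the picture. A call takes as long as a camera call. They do not tell look-alikes from the thing itself.
- manip.masks_of(picture, name): "region" (384x512 bool, what is visible of it).
- manip.tip_of(picture, name): "at" ([x, y, z] in m, in world coordinates, good to about 4 mm: a listed point, or the origin of a listed thing).
The state is a dict: "clock": time; "joint_pos": joint angles; "joint_velocities": joint speeds; "tau": joint torques, N m; "position": TCP position; "ee_rot": TCP orientation; "ft_force": force on the tool from outside, world axes, zero at the start; "torque": the same for the moment, N m; "grip_width": opening from 0.0 (shut) to 1.0 (fully open); "grasp_force": force on a finger pad.
Only numpy, scipy, OpenCV 4.12 (cv2) and the standard library are available. Lean on these libraries where they do the work, as an engineer would, in place of code of your own. Each camera call takes 0.05 s, during which the arm holds its last target. There are 200 camera calls.

## Task

Lay out the brass lamp parts from the cutting mat on the plywood board, all upright as they stand now: the ceiling rose centred on top of the square steel block with the baluster standing centred on top of the rose, the lamp holder centred on the round wooden pad, the flat ring on the board in the gap halfway between the block and the pad, and the small knurled nut on the board straight in front of the block (on the side away from the board's rail), leaving about 2.5 cm clear between the two. Leave the small bottle and the lidded jar standing where they are, and let go of everything.

Things in the scene. Friction and masses are not known exactly. Their poses are not given: they have to be found in the camera images.
- rose: Brass ceiling rose: low stepped round disc, 24 mm high; lower rim 56 mm diameter with upright sides from 0 to 12 mm height, then tapering to a flat top of 40 mm diameter. Origin: centre of the underside, z up. 0.11 to 0.18 kg. Starts upright among the others on the cutting mat (3 mm thick, fixed). Yaw does not matter.
- baluster: Brass baluster (turned spindle), 56 mm high: foot 30 mm diameter, 6 mm high; waist 16 mm; upright-sided belly 25 mm diameter from 21 to 37 mm height (the place to grip); flat top 20 mm diameter. Origin: centre of the flat underside, z up. 0.10 to 0.16 kg. Starts upright among the others on the cutting mat (3 mm thick, fixed). Yaw does not matter.
- ring: Flat brass ring (shade ring) lying flat: outer diameter 52 mm, hole 34 mm, 12 mm high. Origin: centre of the hole at the underside, z up. About 0.06 kg. Starts upright among the others on the cutting mat (3 mm thick, fixed). Yaw does not matter.
- holder: Brass lamp holder, 58 mm high: body 40 mm diameter with upright sides up to 40 mm height, then a neck of 28 mm diameter with a black disc on top. Origin: centre of the flat underside, z up. 0.10 to 0.17 kg. Starts upright among the others on the cutting mat (3 mm thick, fixed). Yaw does not matter.
- nut: Small brass knurled nut, 19 mm high: 26 mm diameter up to 12 mm height (fine knurls), then a stub of 16 mm diameter. Origin: centre of the underside, z up. About 0.05 kg. Starts upright among the others on the cutting mat (3 mm thick, fixed). Yaw does not matter.
- board: Fixed plywood assembly board, 200 mm (its x) by 320 mm (its y), top face 12 mm above the table. A dark wooden rail 12 mm thick stands along its +x edge, on the far side from the robot, its top 30 mm above the table. Origin: centre of the underside; +x points to the rail. It lies left or right of the robot's centre line, turned up to 0.25 rad.
- block: Fixed square steel block on the board, 60 x 60 mm, 20 mm high, its sides parallel to the board's. It stands near one end of the board, left or right. Origin: centre of its underside (at the board's top face); its +x points to the rail, so its front, away from the rail, is -x.
- pad: Fixed round dark wooden pad on the board near the other end from the block, 60 mm diameter, 12 mm high. Origin: centre of its underside (at the board's top face). Block and pad centres are 225 mm apart on a line parallel to the rail.
- bottle: Small white plastic bottle with a red cap, 32 mm diameter, 75 mm high, loose, standing among the brass parts on the mat. Bystander: leave it. Origin: centre of its underside.
- jar: Small glass jar with a metal lid, 34 mm diameter, 40 mm high, loose, standing on the board near the middle of its front edge. Bystander: leave it. Origin: centre of its underside.
Mind the look-alikes: they are no part of the job. What is shaped like the nut but red is not meant. What is shaped like the baluster but orange is not meant.

How it is judged:
At the end, for the whole second after the job is handed in: Upright, at rest, released: rose on block and holder on pad within 10 mm of centre, baluster on rose within 8 mm; ring on board within 12 mm of midway block to pad; nut on board 55 to 81 mm in front of the block's centre, 13 mm sideways; bottle and jar upright, moved under 20 mm (horizontal distance between rose and block below 0.01 m and z of rose in the frame of block between 0.016 and 0.024 m and horizontal distance between baluster and rose below 0.008 m and z of baluster in the frame of rose between 0.02 and 0.028 m and horizontal distance between holder and pad below 0.01 m and z of holder in the frame of pad between 0.008 and 0.016 m and horizontal distance between ring and block between 0.1005 and 0.1245 m and horizontal distance between ring and pad between 0.1005 and 0.1245 m and x of ring in the frame of block between -0.012 and 0.012 m and z of ring in the frame of board between 0.008 and 0.016 m and x of nut in the frame of block between -0.081 and -0.055 m and y of nut in the frame of block between -0.013 and 0.013 m and z of nut in the frame of board between 0.008 and 0.016 m and angle between each of rose, baluster, ring, holder, nut's own z axis and vertical below 0.12 rad and linear speed of each of rose, baluster, ring, holder, nut below 0.01 m/s and distance of each of bottle, jar from where it was at the start of the episode below 0.02 m and angle between each of bottle, jar's own z axis and vertical below 0.2 rad); the robot touches nothing.
It fails at once if the bottle is shifted by more than 20 mm or tipped (distance of bottle from where it was at the start of the episode above 0.02 m or angle between bottle's own z axis and vertical above 0.35 rad).
It fails at once if the jar is shifted by more than 20 mm or tipped (distance of jar from where it was at the start of the episode above 0.02 m or angle between jar's own z axis and vertical above 0.35 rad).
It also fails if it takes over 141 s, if anything falls off the work surface, if the arm or the gripper's body presses on something with over 40 N, if the wrist force passes 120 N, or if a joint passes its speed limit or range.

## Working session

There is one attempt and no reset: what is moved stays moved. The work goes in short steps, Python scripts to look and compute and a shell command to move; the robot and the scene stay as the last step left them, time stands still between calls to the robot, and variables do not carry over. Pictures are saved under pics/ and viewed, at most 14 in all, crops included, and the job is handed in when it is done.

```bash
ls; mkdir -p pics; python3 - <<'E'
from workcell import manip
import cv2,numpy as np
o=manip.get_obs();print(o)
for n in("top","side"):
    p=manip.camera(n);cv2.imwrite(f"pics/{n}0.png",p["frame"][...,::-1]);print(n,p["camera_matrix"],p["eye"],p["attitude"],[k for k in p])
    for t in "rose baluster ring holder nut board block pad bottle jar".split():
        print(t,[(round(d["score"],2),np.round(d["at"],3).tolist()) for d in manip.tip_of(p,t)][:4])
E
```

```text
pics
{'clock': 0.0, 'joint_pos': array([ 1.31440743,  0.33290046, -0.06466479,  1.46093026,  0.02158736,
        1.34988887, -0.08849883]), 'joint_velocities': array([-8.19613736e-04, -1.30830706e-04,  5.70332047e-06, -1.34819603e-04,
       -6.57633795e-04,  7.51627168e-04, -2.56090843e-04]), 'tau': array([ 3.37413949e-04, -6.25437355e+01,  4.93911677e-02, -3.91609597e+01,
        1.63116760e-02,  9.64040577e-03,  3.86928821e-05]), 'position': array([ 0.14468431, -0.60764467,  0.23050326]), 'ee_rot': array([ 9.93176190e-01,  1.16621368e-01, -1.15329712e-04, -7.06771406e-04]), 'ft_force': array([-0.88114792,  0.21669651,  0.36048759]), 'torque': array([ 0.01008048, -0.02280516,  0.03774656]), 'grasp_force': 0.0, 'grip_width': 1.0050956912299125}
top [[352.26345306   0.         253.9504883 ]
 [  0.         352.26345306 190.90532584]
 [  0.           0.           1.        ]] [0.44022588 0.03490053 1.06122466] [ 0.05292982 -0.05350061 -0.7009367   0.70924175] ['frame', 'camera_matrix', 'eye', 'attitude', 'shot']
rose [(0.6, [0.598, 0.194, 0.005])]
baluster [(0.52, [0.587, 0.102, 0.005]
[... 465 characters left out ...]
536715 188.55231431]
 [  0.           0.           1.        ]] [0.58251306 0.68632868 0.76091839] [-0.01205305  0.35945098  0.93258476 -0.03058403] ['frame', 'camera_matrix', 'eye', 'attitude', 'shot']
rose [(0.6, [0.6, 0.199, 0.006])]
baluster [(0.59, [0.585, 0.104, 0.006]), (0.5, [0.748, 0.164, -0.004])]
ring [(0.61, [0.496, 0.297, 0.007])]
holder [(0.78, [0.49, 0.191, 0.004])]
nut [(0.73, [0.642, 0.403, 0.006]), (0.72, [0.589, 0.288, 0.003])]
board [(0.9, [0.544, -0.212, 0.002]), (0.62, [0.48, -0.211, 0.008])]
block [(0.88, [0.573, -0.102, 0.014]), (0.2, [0.556, -0.331, 0.012])]
pad [(0.57, [0.553, -0.329, 0.014])]
bottle [(0.55, [0.495, 0.1, 0.002])]
jar [(0.68, [0.573, -0.104, 0.012])]
```

View pics/top0.png

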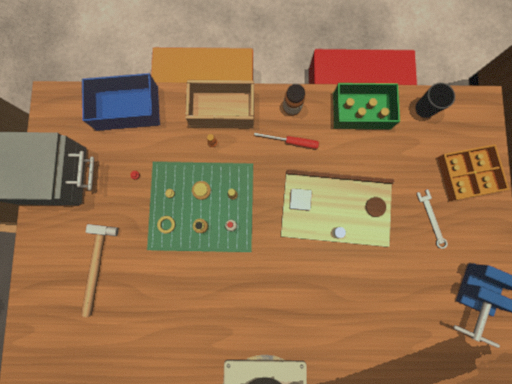

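View pics/side0.png

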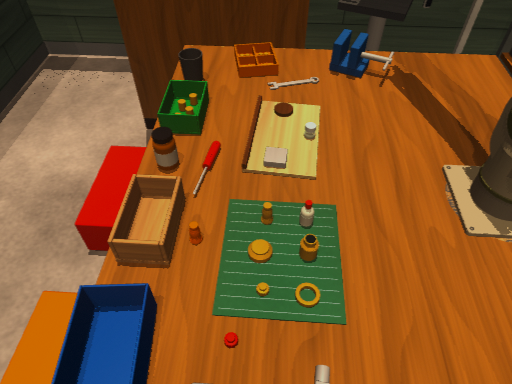

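The top view shows the brass nut at (169,193), rose (201,190), baluster (231,193), ring (166,225), holder (200,226) and bottle (231,226). The block is at (301,200), the pad at (375,207) and the jar at (340,232). The red nut (135,175) and orange baluster (211,140) lie off the mat. Next I'll refine the positions with silhouettes from both cameras.

```bash
cat > h.py <<'E'
from workcell import manip
import cv2,numpy as np
from scipy.optimize import least_squares
from scipy.spatial.transform import Rotation as R
P={"rose":[(28,0),(28,12),(20,24)],"baluster":[(15,0),(15,6),(8,12),(12.5,21),(12.5,37),(10,56)],"ring":[(26,0),(26,12)],
"holder":[(20,0),(20,40),(14,41),(14,58)],"nut":[(13,0),(13,12),(8,12),(8,19)],"pad":[(30,0),(30,12)],"bottle":[(16,0),(16,55),(8,75)],"jar":[(17,0),(17,40)]}
Z0=dict(rose=3,baluster=3,ring=3,holder=3,nut=3,bottle=3,jar=12,pad=12,block=12)
def proj(p,X):
    c=R.from_quat(p["attitude"]).inv().apply(X-p["eye"]);u=c@np.diag([1,-1,-1])@p["camera_matrix"].T
    return u[:,:2]/u[:,2:]
def sil(p,n,x,y,z,yaw=0):
    S=16
    m=np.zeros((384*4,512*4),np.uint8)
    if n=="block":
        a=np.array([(i,j) for i in(-.03,.03) for j in(-.03,.03)])@np.array([[np.cos(yaw),np.sin(yaw)],[-np.sin(yaw),np.cos(yaw)]])
        rs=[np.c_[a,np.full(4,h)] for h in(0,.02)]; rs=[np.vstack(rs)]
    else:
        t=np.linspace(0,2*np.pi,40);q=[np.c_[r*np.cos(t),r*np.sin(t),0*t+h]/1000 for r,h in P[n]]
        rs=[np.vstack(k) for k in zip(q,q[1:])]
    for r in rs:
        h=cv2.convexHull((proj(p,r+[x,y,z])*4+1.5).astype(np.float32)).round().astype(np.int32);cv2.fillConvexPoly(m,h,1)
    if n=="ring":
        # visible hole = intersection of top and bottom inner circles
        k=np.ones_like(m)
        for h in(0,.012):
            b=np.zeros_like(m);cv2.fillConvexPoly(b,(proj(p,np.c_[.017*np.cos(t),.017*np.sin(t),0*t+h]+[x,y,z])*4+1.5).round().astype(np.int32),1);k&=b
        m[k>0]=0
    v,u=np.nonzero(m);return np.array([u.mean(),v.mean()])/4-.375,len(u)/16
def locate(pics,n,guess,z=None,yaw=0,view=True):
    z=(Z0[n] if z is None else z*1000)/1000;obs=[]
    for p in pics:
        best=None
        for d in manip.masks_of(p,n)[:4]:
            v,u=np.nonzero(d["region"]);c=np.array([u.mean(),v.mean()]);e,A=sil(p,n,*guess,z,yaw)
            if np.linalg.norm(c-e)<8 and (best is None or abs(len(u)-A)<abs(best[1]-best[2])):best=(c,len(u),A)
        if best: obs.append((p,)+best)
    f=lambda q,o:np.concatenate([sil(k[0],n,q[0],q[1],z,yaw)[0]-k[1] for k in o])
    s=[least_squares(f,guess,args=(o,),diff_step=.01,x_scale=.01).x for o in ([[k] for k in obs]+[obs])]
    print(n,*[np.round(k*1000,1) for k in s],[(k[2],round(k[3])) for k in obs]);return s[-1]
def shoot(tag=None,names=("top","side")):
    r=[]
    for n in names:
        p=manip.camera(n);r.append(p)
        if tag: cv2.imwrite(f"pics/{n}_{tag}.png",p["frame"][...,::-1])
    return r
E
python3 - <<'E'
from h import *
ps=shoot()
G=dict(nut=(.588,.291),rose=(.599,.197),baluster=(.586,.103),ring=(.494,.298),holder=(.492,.192),bottle=(.497,.102),jar=(.475,-.209),block=(.572,-.102),pad=(.553,-.327))
r={n:locate(ps,n,np.array(g),yaw=-.085) for n,g in G.items()}
b,p=r["block"],r["pad"];d=b-p;L=np.linalg.norm(d);y=d/L;x=np.array([y[1],-y[0]])
print("L",L,"yaw",np.arctan2(-y[0],y[1]),"ring tgt",(b+p)/2,"nut tgt",b-.068*x)
E
```

```text
nut [589.6 289.3] [589.6 289.3] [(118, 148)]
rose [602.1 196.5] [600.2 195.3] [600.9 195.8] [(274, 290), (459, 487)]
baluster [588.9 100.9] [588.9 100.9] [(207, 231)]
ring [498.5 297.4] [495.8 297.7] [496.6 297.6] [(166, 170), (370, 380)]
holder [494.9 192.2] [492.1 191. ] [493.1 191.5] [(156, 182), (405, 435)]
bottle [496.7 103.5] [494.2 102.4] [495.2 103. ] [(120, 117), (313, 340)]
jar [ 477.4 -210.6] [ 477.4 -210.6] [(186, 204)]
block [ 575.4 -100.7] [ 575.3 -102.7] [ 575.4 -101.4] [(420, 452), (456, 464)]
pad [ 556.6 -325.6] [ 555.  -326.4] [ 555.8 -325.6] [(332, 354), (221, 239)]
L 0.22500696828352085 yaw -0.08713580854778707 ring tgt [ 0.56563527 -0.21351322] nut tgt [ 0.50768393 -0.09551882]
```

```bash
python3 -m jog '{"offset":[[0.03,0.025,0],[0.03,0.025,0],[0.03,0.025,0],[0.03,0.025,0],[0.03,0.025,0],[0.03,0.025,0],[0.03,0.025,0],[0.03,0.025,0],[0.03,0.025,0],[0.03,0.025,0],[0.03,0.025,0],[0.03,0.025,0]],"yaw":[-1.1,-1.1,-1.1,-1.1,-1.1,-1.1,-1.1,-1.1,-1.1,-1.1,-1.1,-1.1],"jaw":[0,0,0,0,0,0,0,0,0,0,0,0]}' 40
```

```text
clock: 3.1
position: [0.506, -0.3067, 0.2316]
ee_rot: [1.0, 0.001, 0.0, 0.0]
ft_force: [-0.7, -0.2, -0.9]
grip_width: 1.002
grasp_force: 0.0
```

```bash
python3 -m jog '{"offset":[[0.005,0.033,0],[0.005,0.033,0],[0.005,0.033,0],[0.005,0.033,0],[0.005,0.033,0],[0.005,0.033,0],[0.005,0.033,0],[0.005,0.033,0],[0.005,0.033,0],[0.005,0.033,0],[0.005,0.033,0],[0.005,0.033,0],[0.005,0.033,0],[0.005,0.033,0],[0.005,0.033,0],[0.005,0.033,0],[0.005,0.033,0],[0,0,0],[0,0,0]],"yaw":[0,0,0,0,0,0,0,0,0,0,0,0,0,0,0,0,0,0,0],"jaw":[0,0,0,0,0,0,0,0,0,0,0,0,0,0,0,0,0,0.4,0.4]}' 40
```

```text
clock: 4.68
position: [0.589, 0.2556, 0.2309]
ee_rot: [1.0, 0.004, -0.0, -0.0]
ft_force: [0.2, -1.2, -0.4]
grip_width: 0.75
grasp_force: 0.0
```

```bash
cat >> h.py <<'E'
def wrist(tag=None):
    o=manip.get_obs();p=manip.camera("wrist");H=np.array(p["hand_eye"]);r=R.from_quat(o["ee_rot"])
    p["eye"]=r.apply(H[:3,3])+o["position"];p["attitude"]=(r*R.from_matrix(H[:3,:3])).as_quat()
    if tag: cv2.imwrite(f"pics/wrist_{tag}.png",p["frame"][...,::-1])
    return p
E
python3 -m jog '{"offset":[[0,0.034,0],[0,0,-0.03],[0,0,-0.03],[0,0,0],[0,0,0]],"yaw":[0,0,0,0,0],"jaw":[0.4,0.4,0.4,0.4,0.4]}'
python3 - <<'E'
from h import *
w=wrist("a");print(w["eye"],w["camera_matrix"],w["hand_eye"])
G=dict(nut=(.5896,.2893),rose=(.601,.196),ring=(.4966,.2976),holder=(.493,.1915))
for n,g in G.items():
    print(n,proj(w,np.array([[*g,.003]])),[(d["score"],np.round(d["at"],3)) for d in manip.tip_of(w,n)])
    try: locate([w],n,np.array(g))
    except Exception as e: print(e)
E
```

```text
clock: 5.1
position: [0.5897, 0.285, 0.1705]
ee_rot: [1.0, 0.001, -0.001, 0.001]
ft_force: [0.0, -0.4, 0.9]
grip_width: 0.603
grasp_force: 0.0
[0.66675043 0.28618279 0.3116334 ] [[265.93578999   0.         254.52872524]
 [  0.         265.93578999 191.2541741 ]
 [  0.           0.           1.        ]] [[ 4.74481982e-05  9.53782718e-01  3.00497129e-01  7.67540439e-02]
 [ 9.99998809e-01  4.18281292e-04 -1.48553036e-03 -7.30024070e-04]
 [-1.54256552e-03  3.00496841e-01 -9.53781562e-01 -1.41307681e-01]
 [ 0.00000000e+00  0.00000000e+00  0.00000000e+00  1.00000000e+00]]
nut [[250.8586058  174.57173896]] [(0.8, array([ 0.648,  0.399, -0.003]))]
nut [588.8 291.1] [588.8 291.1] [(415, 439)]
rose [[329.75307974 165.26121188]] [(0.72, array([ 0.602,  0.199, -0.002])), (0.71, array([ 0.492,  0.101, -0.   ])), (0.27, array([0.59 , 0.103, 0.003]))]
rose [599.1 196.7] [599.1 196.7] [(1920, 1990)]
ring [[244.6471307  244.12662827]] [(0.92, array([0.497, 0.294, 0.002]))]
ring [496.  297.3] [496.  297.3] [(855, 988)]
holder [[325.96771748 246.56791577]] [(0.69, array([ 0.49 ,  0.189, -0.003]))]
need at least one array to concatenate
```

View pics/wrist_a.png

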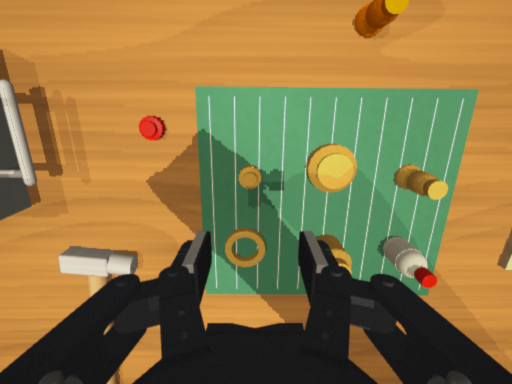

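The wrist view agrees with the other two cameras within about 2 mm. The nut is at (250,177), between the fingers' axis lines. Descending to grip it.

```bash
python3 -m jog '{"offset":[[0,0.005,-0.02],[0,0,-0.02],[0,0,-0.02],[0,0,-0.02],[0,0,-0.02],[0,0,-0.02],[0,0,-0.02],[0,0,-0.02],[0,0,-0.006],[0,0,0],[0,0,0]],"yaw":[0,0,0,0,0,0,0,0,0,0,0],"jaw":[0.4,0.4,0.4,0.4,0.4,0.4,0.4,0.4,0.4,0.4,0.4]}'; python3 -m jog '{"offset":[[0,0,0],[0,0,0],[0,0,0],[0,0,0],[0,0,0],[0,0,0],[0,0,0],[0,0,0]],"yaw":[0,0,0,0,0,0,0,0],"jaw":[1,1,1,1,1,1,1,1]}' 40
```

```text
clock: 6.47
position: [0.5901, 0.2923, 0.0061]
ee_rot: [1.0, 0.002, 0.0, -0.0]
ft_force: [-0.3, -0.5, 0.4]
grip_width: 0.595
grasp_force: 0.0
clock: 7.13
position: [0.5907, 0.2925, 0.0071]
ee_rot: [1.0, 0.002, 0.001, -0.0]
ft_force: [-1.3, -0.1, 5.6]
grip_width: 0.274
grasp_force: 38.9
```

```bash
python3 -m jog '{"offset":[[0,0,0.02],[0,0,0.04],[0,0,0.04],[0,0,0.04],[-0.007,-0.0325,0],[-0.007,-0.0325,0],[-0.007,-0.0325,0],[-0.007,-0.0325,0],[-0.007,-0.0325,0],[-0.007,-0.0325,0],[-0.007,-0.0325,0],[-0.007,-0.0325,0],[-0.007,-0.0325,0],[-0.007,-0.0325,0],[-0.007,-0.0325,0],[-0.007,-0.0325,0],[0,0,0],[0,0,0],[0,0,0]],"yaw":[0,0,0,0,0,0,0,0,0,0,0,0,0,0,0,0,0,0,0],"jaw":[1,1,1,1,1,1,1,1,1,1,1,1,1,1,1,1,1,1,1]}'
```

```text
clock: 8.72
position: [0.5061, -0.0974, 0.1459]
ee_rot: [1.0, 0.002, 0.001, 0.0]
ft_force: [1.0, 1.3, -0.6]
grip_width: 0.275
grasp_force: 39.4
```

```bash
python3 -m jog '{"offset":[[0.003,0.002,-0.03],[0,0,-0.03],[0,0,-0.03],[0,0,-0.02],[0,0,-0.01],[0,0,-0.005],[0,0,-0.003],[0,0,0],[0,0,0]],"yaw":[0,0,0,0,0,0,0,0,0],"jaw":[1,1,1,1,1,1,1,1,1]}'
```

```text
clock: 9.47
position: [0.5097, -0.0959, 0.0185]
ee_rot: [1.0, 0.002, 0.001, 0.0]
ft_force: [-0.1, 1.0, -0.1]
grip_width: 0.277
grasp_force: 39.4
```

```bash
python3 -m jog '{"offset":[[0,0,-0.002],[0,0,0],[0,0,0],[0,0,0],[0,0,0],[0,0,0],[0,0,0.02],[0,0,0.04],[0,0,0.04],[0,0,0.04],[0,0,0]],"yaw":[0,0,0,0,0,0,0,0,0,0,0],"jaw":[1,1,0.6,0.5,0.5,0.5,0.5,0.5,0.3,0,0]}'; python3 -m jog '{"offset":[[0,0.033,0.01],[0,0.033,0],[0,0.033,0],[0,0.033,0],[0,0.033,0],[0,0.033,0],[0,0.033,0],[0,0.033,0],[0,0.033,0],[0,0.033,0],[0,0.033,0],[0,0.033,0],[0,0,0],[0,0,0],[0,0,0]],"yaw":[0,0,0,0,0,0,0,0,0,0,0,0,0,0,0],"jaw":[0.1,0,0,0,0,0,0,0,0,0,0,0,0,0,0]}'
python3 - <<'E'
from h import *
ps=shoot();x=locate(ps,"nut",np.array([.5077,-.0955]),z=.012)
E
```

```text
clock: 10.38
position: [0.5126, -0.0962, 0.1632]
ee_rot: [1.0, 0.002, 0.005, 0.001]
ft_force: [0.8, 0.2, -0.1]
grip_width: 0.902
grasp_force: 0.0
clock: 11.63
position: [0.5089, 0.2994, 0.165]
ee_rot: [1.0, 0.002, -0.0, 0.0]
ft_force: [0.5, -1.4, 0.6]
grip_width: 0.999
grasp_force: 0.0
nut [510.2 -96. ] [510.2 -96. ] [(60, 69)]
```

```bash
python3 -m jog '{"offset":[[-0.0125,-0.002,-0.03],[0,0,-0.03],[0,0,-0.03],[0,0,-0.03],[0,0,-0.02],[0,0,-0.015],[0,0,-0.009],[0,0,0],[0,0,0]],"yaw":[0,0,0,0,0,0,0,0,0],"jaw":[0.1,0.1,0.1,0.1,0.1,0.1,0.1,0.1,0.1]}';python3 -m jog '{"offset":[[0,0,0],[0,0,0],[0,0,0],[0,0,0],[0,0,0],[0,0,0],[0,0,0]],"yaw":[0,0,0,0,0,0,0],"jaw":[1,1,1,1,1,1,1]}' 40
```

```text
clock: 12.58
position: [0.4968, 0.2981, 0.002]
ee_rot: [1.0, 0.002, 0.0, -0.0]
ft_force: [0.2, -0.4, 0.1]
grip_width: 0.897
grasp_force: 0.0
clock: 13.17
position: [0.4972, 0.2985, 0.0031]
ee_rot: [1.0, 0.002, 0.001, -0.0]
ft_force: [-1.9, -0.5, 8.8]
grip_width: 0.573
grasp_force: 40.6
```

```bash
python3 -m jog '{"offset":[[0,0,0.02],[0,0,0.04],[0,0,0.04],[0,0,0.04],[0.0043,-0.032,0],[0.0043,-0.032,0],[0.0043,-0.032,0],[0.0043,-0.032,0],[0.0043,-0.032,0],[0.0043,-0.032,0],[0.0043,-0.032,0],[0.0043,-0.032,0],[0.0043,-0.032,0],[0.0043,-0.032,0],[0.0043,-0.032,0],[0.0043,-0.032,0],[0.0043,-0.032,0],[0.0043,-0.032,0],[0.0043,-0.032,0],[0.0043,-0.032,0]],"yaw":[0,0,0,0,0,0,0,0,0,0,0,0,0,0,0,0,0,0,0,0],"jaw":[1,1,1,1,1,1,1,1,1,1,1,1,1,1,1,1,1,1,1,1]}'
python3 -m jog '{"offset":[[0,0,-0.02],[0,0,-0.02],[0,0,0]],"yaw":[0,0,0],"jaw":[1,1,1]}'
```

```text
clock: 14.83
position: [0.5653, -0.2156, 0.1423]
ee_rot: [1.0, 0.002, 0.001, 0.0]
ft_force: [-0.2, 0.2, -0.5]
grip_width: 0.575
grasp_force: 42.3
clock: 15.08
position: [0.5631, -0.214, 0.0983]
ee_rot: [1.0, 0.001, -0.002, -0.001]
ft_force: [-0.4, 1.2, -1.8]
grip_width: 0.581
grasp_force: 42.2
```

```bash
python3 -m jog '{"offset":[[0.002,0,-0.03],[0,0,-0.03],[0,0,-0.015],[0,0,-0.007],[0,0,-0.003],[0,0,0],[0,0,0]],"yaw":[0,0,0,0,0,0,0],"jaw":[1,1,1,1,1,1,1]}'
```

```text
clock: 15.67
position: [0.5682, -0.2142, 0.018]
ee_rot: [1.0, 0.002, 0.001, 0.0]
ft_force: [-0.6, 0.1, -1.0]
grip_width: 0.578
grasp_force: 42.3
```

```bash
python3 -m jog '{"offset":[[-0.002,0,-0.002],[0,0,-0.002],[0,0,0],[0,0,0],[0,0,0],[0,0,0],[0,0,0.02],[0,0,0.04],[0,0,0.04],[0,0,0.03],[0,0,0]],"yaw":[0,0,0,0,0,0,0,0,0,0,0],"jaw":[1,1,1,0.2,0.1,0.1,0.1,0.1,0,0,0]}'; python3 -m jog '{"offset":[[0.003,0.034,0],[0.003,0.034,0],[0.003,0.034,0],[0.003,0.034,0],[0.003,0.034,0],[0.003,0.034,0],[0.003,0.034,0],[0.003,0.034,0],[0.003,0.034,0],[0.003,0.034,0],[0.003,0.034,0],[0.002,0.034,0],[0,0,0],[0,0,0],[0,0,0]],"yaw":[0,0,0,0,0,0,0,0,0,0,0,0,0,0,0],"jaw":[0,0,0,0,0,0,0,0,0,0,0,0,0,0,0]}'
python3 - <<'E'
from h import *
ps=shoot();locate(ps,"ring",np.array([.566,-.2135]),z=.012)
locate(ps[1:],"nut",np.array([.5077,-.0955]),z=.012)
E
```

```text
clock: 16.58
position: [0.5685, -0.2147, 0.1497]
ee_rot: [1.0, 0.002, 0.005, 0.002]
ft_force: [1.7, 0.1, 0.3]
grip_width: 1.005
grasp_force: 0.0
clock: 17.83
position: [0.6002, 0.1936, 0.142]
ee_rot: [1.0, 0.002, -0.0, 0.0]
ft_force: [0.0, -0.8, -0.0]
grip_width: 0.995
grasp_force: 0.0
ring [ 566.9 -214.3] [ 566.9 -214.3] [(163, 169)]Traceback (most recent call last):
  File "<stdin>", line 3, in <module>
  File "h.py", line 38, in locate
    s=[least_squares(f,guess,args=(o,),diff_step=.01,x_scale=.01).x for o in ([[k] for k in obs]+[obs])]
       ~~~~~~~~~~~~~^^^^^^^^^^^^^^^^^^^^^^^^^^^^^^^^^^^^^^^^^^^^^
    return func(*args, **kwargs)
    vector_fun = VectorFunction(
        fun_wrapped,
    ...<6 lines>...
        workers=workers
    )
    self._update_fun()
    ~~~~~~~~~~~~~~~~^^
    self.f = self.fun_wrapped(xp_copy(self.x))
             ~~~~~~~~~~~~~~~~^^^^^^^^^^^^^^^^^
    return np.atleast_1d(self.fun(x))
                         ~~~~~~~~^^^
    return self.f(x, *self.args, **self.kwargs)
           ~~~~~~^^^^^^^^^^^^^^^^^^^^^^^^^^^^^^
  File "h.py", line 37, in <lambda>
    f=lambda q,o:np.concatenate([sil(k[0],n,q[0],q[1],z,yaw)[0]-k[1] for k in o])
                 ~~~~~~~~~~~~~~^^^^^^^^^^^^^^^^^^^^^^^^^^^^^^^^^^^^^^^^^^^^^^^^^^
ValueError: need at least one array to concatenate
```

```bash
python3 -m jog '{"offset":[[0,0.0025,-0.03],[0,0,-0.03],[0,0,-0.03],[0,0,-0.025],[0,0,-0.015],[0,0,-0.008],[0,0,0],[0,0,0]],"yaw":[0,0,0,0,0,0,0,0],"jaw":[0,0,0,0,0,0,0,0]}';python3 -m jog '{"offset":[[0,0,0],[0,0,0],[0,0,0],[0,0,0],[0,0,0],[0,0,0],[0,0,0]],"yaw":[0,0,0,0,0,0,0],"jaw":[1,1,1,1,1,1,1]}' 50
```

```text
clock: 18.75
position: [0.6007, 0.1967, 0.0054]
ee_rot: [1.0, 0.002, 0.001, -0.0]
ft_force: [0.8, -0.6, -0.1]
grip_width: 0.996
grasp_force: 0.0
clock: 19.33
position: [0.601, 0.1968, 0.0063]
ee_rot: [1.0, 0.002, 0.001, -0.0]
ft_force: [-3.2, -2.0, 9.9]
grip_width: 0.621
grasp_force: 51.0
```

```bash
python3 -m jog '{"offset":[[0,0,0.02],[0,0,0.04],[0,0,0.04],[0,0,0.04],[-0.0025,-0.03,0],[-0.0025,-0.03,0],[-0.0025,-0.03,0],[-0.0025,-0.03,0],[-0.0025,-0.03,0],[-0.0025,-0.03,0],[-0.0025,-0.03,0],[-0.0025,-0.03,0],[-0.0025,-0.03,0],[-0.0025,-0.03,0],[0,0,-0.02],[0,0,-0.02],[0,0,-0.02],[0,0,0],[0,0,0]],"yaw":[0,0,0,0,0,0,0,0,0,0,0,0,0,0,0,0,0,0,0],"jaw":[1,1,1,1,1,1,1,1,1,1,1,1,1,1,1,1,1,1,1]}'
```

```text
clock: 20.92
position: [0.5746, -0.1033, 0.0843]
ee_rot: [1.0, 0.002, -0.001, -0.0]
ft_force: [0.6, -0.7, -1.8]
grip_width: 0.622
grasp_force: 53.4
```

```bash
python3 -m jog '{"offset":[[0.001,0.0015,-0.02],[0,0,-0.015],[0,0,-0.007],[0,0,-0.003],[0,0,0],[0,0,0],[0,0,0]],"yaw":[0,0,0,0,0,0,0],"jaw":[1,1,1,1,1,1,1]}'
```

```text
clock: 21.5
position: [0.5769, -0.1021, 0.0406]
ee_rot: [1.0, 0.002, 0.001, 0.0]
ft_force: [0.6, 0.1, -1.2]
grip_width: 0.625
grasp_force: 53.4
```

```bash
python3 -m jog '{"offset":[[0,0,-0.002],[0,0,-0.002],[0,0,-0.001],[0,0,0],[0,0,0],[0,0,0]],"yaw":[0,0,0,0,0,0],"jaw":[1,1,1,1,1,1]}'
```

```text
clock: 22.0
position: [0.5765, -0.1021, 0.0354]
ee_rot: [1.0, 0.002, 0.0, 0.0]
ft_force: [-3.7, 0.4, 8.5]
grip_width: 0.618
grasp_force: 54.5
```

Contact on the block. Releasing, then lifting and going to the baluster.

```bash
python3 -m jog '{"offset":[[0,0,0],[0,0,0],[0,0,0],[0,0,0],[0,0,0.02],[0,0,0.04],[0,0,0.04],[0,0,0.02],[0,0,0],[0.001,0.034,0],[0.001,0.034,0],[0.001,0.034,0],[0.002,0.034,0],[0.002,0.034,0],[0.002,0.034,0],[0,0,0],[0,0,0]],"yaw":[0,0,0,0,0,0,0,0,0,0,0,0,0,0,0,0,0],"jaw":[0.2,0,0,0,0,0,0,0.3,0.4,0.4,0.4,0.4,0.4,0.4,0.4,0.4,0.4]}'
python3 - <<'E'
from h import *
ps=shoot("b");w=wrist("b")
for t,q in(("fixed",ps),("w",[w])):
  for n,g,z in(("rose",(.5755,-.1015),.032),("baluster",(.5885,.101),.003),("nut",(.508,-.0955),.012)):
    try: locate(q,n,np.array(g),z=z)
    except Exception as e: print(t,n,"none")
E
```

```text
clock: 23.42
position: [0.5845, 0.1046, 0.1538]
ee_rot: [1.0, 0.004, -0.0, -0.0]
ft_force: [-0.5, -0.5, -0.3]
grip_width: 0.601
grasp_force: 0.0
rose [ 578.3 -101.7] [555.5 -97.7] [ 565.8 -100.2] [(310, 305), (39, 315)]
baluster [588.6 102.1] [588.6 102.1] [(209, 231)]
nut [509.3 -95.9] [509.3 -95.9] [(90, 86)]
rose [ 574.7 -101. ] [ 574.7 -101. ] [(2821, 2885)]
baluster [587.7 102. ] [587.7 102. ] [(826, 827)]
nut [507.6 -95.3] [507.6 -95.3] [(544, 550)]
```

View pics/side_b.png

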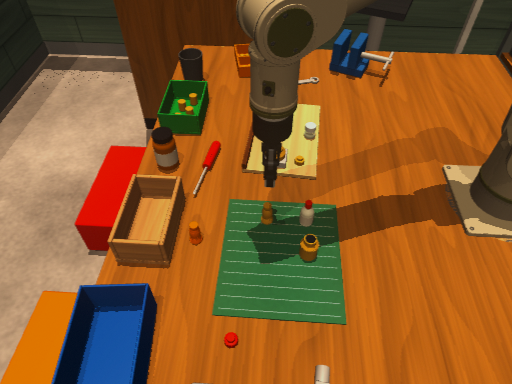

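The side view shows the arm over the mat, the nut at (299,160) and the rose partly hidden by the gripper. The baluster is at (267,213). All placements measure within 3 mm.

```bash
python3 -m jog '{"offset":[[0.003,-0.0025,-0.02],[0,0,-0.03],[0,0,-0.03],[0,0,-0.03],[0,0,-0.02],[0,0,-0.01],[0,0,0],[0,0,0]],"yaw":[0,0,0,0,0,0,0,0],"jaw":[0.4,0.4,0.4,0.4,0.4,0.4,0.4,0.4]}'
```

```text
clock: 24.68
position: [0.5885, 0.0997, 0.015]
ee_rot: [1.0, 0.002, 0.0, -0.0]
ft_force: [1.1, -0.1, 0.3]
grip_width: 0.601
grasp_force: 0.0
```

```bash
python3 -m jog '{"offset":[[0,0,0],[0,0,0],[0,0,0],[0,0,0],[0,0,0],[0,0,0],[0,0,0]],"yaw":[0,0,0,0,0,0,0],"jaw":[1,1,1,1,1,1,1]}' 50
```

```text
clock: 25.27
position: [0.5892, 0.0998, 0.0162]
ee_rot: [1.0, 0.002, 0.001, -0.0]
ft_force: [-0.9, -0.1, 5.9]
grip_width: 0.269
grasp_force: 48.8
```

```bash
python3 -m jog '{"offset":[[0,0,0.02],[0,0,0.04],[0,0,0.04],[0,0,0.04],[-0.002,-0.0335,0],[-0.002,-0.0335,0],[-0.002,-0.0335,0],[-0.002,-0.0335,0],[-0.002,-0.0335,0],[-0.002,-0.0335,0],[0,0,-0.02],[0,0,-0.02],[0,0,-0.015],[0,0,0],[0,0,0],[0,0,0]],"yaw":[0,0,0,0,0,0,0,0,0,0,0,0,0,0,0,0],"jaw":[1,1,1,1,1,1,1,1,1,1,1,1,1,1,1,1]}'
```

```text
clock: 26.6
position: [0.5769, -0.1014, 0.1009]
ee_rot: [1.0, 0.002, 0.001, 0.0]
ft_force: [0.5, 0.7, -0.6]
grip_width: 0.272
grasp_force: 49.3
```

```bash
python3 -m jog '{"offset":[[0,0,-0.01],[0,0,-0.01],[0,0,-0.004],[0,0,-0.003],[0,0,0],[0,0,0],[0,0,0]],"yaw":[0,0,0,0,0,0,0],"jaw":[1,1,1,1,1,1,1]}'; python3 - <<'E'
from h import *
w=wrist("c")
ps=shoot("c")
for q in([w],ps[:1],ps[1:]):
  for n,z in(("rose",.032),("baluster",.061)):
    try: locate(q,n,np.array([.5755,-.1015]),z=z)
    except Exception as e: print(n,"none")
E
```

```text
clock: 27.18
position: [0.5763, -0.1015, 0.0726]
ee_rot: [1.0, 0.002, 0.0, 0.0]
ft_force: [-0.1, 0.1, -1.8]
grip_width: 0.27
grasp_force: 49.3
rose none
baluster [ 576.3 -100.8] [ 576.3 -100.8] [(3737, 4317)]
rose [562.9 -90.9] [562.9 -90.9] [(75, 305)]
baluster none
rose [574.9 -95.4] [574.9 -95.4] [(199, 315)]
baluster none
```

View pics/wrist_c.png

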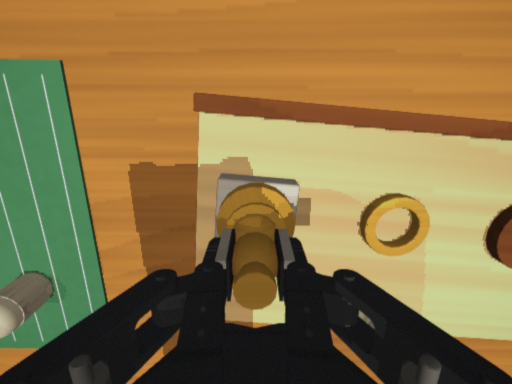

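The baluster, at (255,260), hangs just above the rose and block at (257,205), and is centred. Lowering the last few mm and releasing.

```bash
python3 -m jog '{"offset":[[0,0,-0.0015],[0,0,-0.0015],[0,0,0],[0,0,0],[0,0,0]],"yaw":[0,0,0,0,0],"jaw":[1,1,1,1,1]}'
```

```text
clock: 28.05
position: [0.5761, -0.1015, 0.0692]
ee_rot: [1.0, 0.002, -0.0, 0.0]
ft_force: [0.0, -0.1, -0.7]
grip_width: 0.27
grasp_force: 49.4
```

```bash
python3 -m jog '{"offset":[[0,0,-0.001],[0,0,0],[0,0,0]],"yaw":[0,0,0],"jaw":[1,1,1]}'
```

```text
clock: 28.3
position: [0.5762, -0.1015, 0.0692]
ee_rot: [1.0, 0.002, 0.0, 0.0]
ft_force: [-4.4, 0.5, 7.8]
grip_width: 0.273
grasp_force: 50.2
```

```bash
python3 -m jog '{"offset":[[0,0,0],[0,0,0],[0,0,0],[0,0,0],[0,0,0.02],[0,0,0.03],[0,0,0.04],[0,0,0.03],[0,0,0],[-0.0085,0.0295,0],[-0.0085,0.0295,0],[-0.0085,0.0295,0],[-0.0085,0.0295,0],[-0.0085,0.0295,0],[-0.0085,0.0295,0],[-0.0085,0.0295,0],[-0.0085,0.0295,0],[-0.0085,0.0295,0],[-0.0085,0.0295,0]],"yaw":[0,0,0,0,0,0,0,0,0,0,0,0,0,0,0,0,0,0,0],"jaw":[0.5,0.4,0.4,0.4,0.4,0.4,0.4,0.4,0.2,0.2,0.2,0.2,0.2,0.2,0.2,0.2,0.2,0.2,0.2]}'
python3 -m jog '{"offset":[[0,0,-0.03],[0,0,0],[0,0,0]],"yaw":[0,0,0],"jaw":[0.2,0.2,0.2]}'
python3 - <<'E'
from h import *
ps=shoot("d");w=wrist("d")
for q in([w],ps[:1],ps[1:]):
  for n,g,z in(("rose",(.5755,-.1015),.032),("baluster",(.5755,-.1015),.056),("holder",(.493,.1915),.003)):
    try: locate(q,n,np.array(g),z=z)
    except Exception as e: print(n,"none")
E
```

```text
clock: 29.88
position: [0.4905, 0.1948, 0.1883]
ee_rot: [1.0, 0.002, 0.0, 0.0]
ft_force: [1.5, -0.3, 0.1]
grip_width: 0.8
grasp_force: 0.0
clock: 30.13
position: [0.4904, 0.193, 0.1576]
ee_rot: [1.0, 0.002, -0.001, 0.0]
ft_force: [0.4, -0.5, -0.7]
grip_width: 0.797
grasp_force: 0.0
rose none
baluster none
holder [490.8 192. ] [490.8 192. ] [(1428, 1443)]
rose [575.3 -99.4] [575.3 -99.4] [(232, 305)]
baluster [ 577.5 -100.2] [ 577.5 -100.2] [(95, 106)]
holder none
rose [575.8 -94.6] [575.8 -94.6] [(227, 315)]
baluster [ 575.9 -101. ] [ 575.9 -101. ] [(208, 210)]
holder [491.7 191.5] [491.7 191.5] [(416, 433)]h.py:28: RuntimeWarning: Mean of empty slice.
  v,u=np.nonzero(m);return np.array([u.mean(),v.mean()])/4-.375,len(u)/16
  ret = ret.dtype.type(ret / rcount)
```

View pics/wrist_d.png

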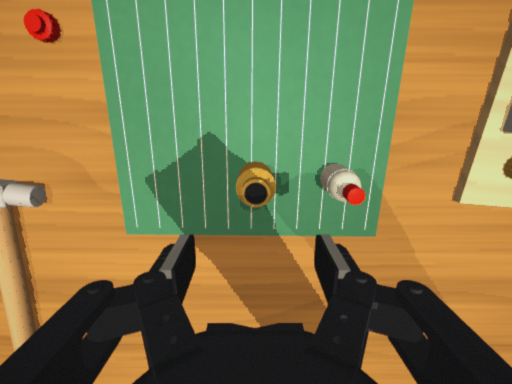

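Only the holder (255,187) and the bottle (340,182) remain on the mat. The finger opening is centred on the holder.

```bash
python3 -m jog '{"offset":[[0.001,-0.001,-0.03],[0,0,-0.03],[0,0,-0.03],[0,0,-0.03],[0,0,-0.02],[0,0,-0.008],[0,0,0],[0,0,0]],"yaw":[0,0,0,0,0,0,0,0],"jaw":[0.2,0.2,0.2,0.2,0.2,0.2,0.2,0.2]}';python3 -m jog '{"offset":[[0,0,0],[0,0,0],[0,0,0],[0,0,0],[0,0,0],[0,0,0],[0,0,0]],"yaw":[0,0,0,0,0,0,0],"jaw":[1,1,1,1,1,1,1]}' 50
```

```text
clock: 31.4
position: [0.4925, 0.1929, 0.0111]
ee_rot: [1.0, 0.002, 0.0, -0.0]
ft_force: [0.1, -0.6, -0.2]
grip_width: 0.805
grasp_force: 0.0
clock: 31.98
position: [0.4931, 0.1928, 0.012]
ee_rot: [1.0, 0.002, 0.001, -0.0]
ft_force: [-1.3, -1.0, 8.4]
grip_width: 0.456
grasp_force: 49.5
```

```bash
python3 -m jog '{"offset":[[0,0,0.03],[0,0,0.04],[0,0,0.04],[0,0,0.04],[0.004,-0.0325,0.005],[0.004,-0.0325,0],[0.004,-0.0325,0],[0.004,-0.0325,0],[0.004,-0.0325,0],[0.004,-0.0325,0],[0.004,-0.0325,0],[0.004,-0.0325,0],[0.004,-0.0325,0],[0.004,-0.0325,0],[0.004,-0.0325,0],[0.004,-0.0325,0],[0.004,-0.0325,0],[0.004,-0.0325,0],[0.004,-0.0325,0],[0.004,-0.0325,0]],"yaw":[0,0,0,0,0,0,0,0,0,0,0,0,0,0,0,0,0,0,0,0],"jaw":[1,1,1,1,1,1,1,1,1,1,1,1,1,1,1,1,1,1,1,1]}';python3 -m jog '{"offset":[[0,0,-0.03],[0,0,-0.03],[0,0,-0.03],[0,0,-0.02],[0,0,0],[0,0,0],[0,0,0]],"yaw":[0,0,0,0,0,0,0],"jaw":[1,1,1,1,1,1,1]}'
```

```text
clock: 33.65
position: [0.5561, -0.3292, 0.1661]
ee_rot: [1.0, 0.002, 0.0, 0.0]
ft_force: [0.3, 0.4, -0.9]
grip_width: 0.458
grasp_force: 51.1
clock: 34.23
position: [0.5572, -0.3279, 0.0575]
ee_rot: [1.0, 0.002, 0.001, 0.001]
ft_force: [-0.1, -0.8, -0.9]
grip_width: 0.451
grasp_force: 51.1
```

Target TCP z is about 0.033, with dy +0.002.

```bash
python3 -m jog '{"offset":[[0,0.002,-0.012],[0,0,-0.006],[0,0,-0.003],[0,0,-0.002],[0,0,0],[0,0,0],[0,0,0]],"yaw":[0,0,0,0,0,0,0],"jaw":[1,1,1,1,1,1,1]}'; python3 -m jog '{"offset":[[0,0,-0.001],[0,0,-0.001],[0,0,0],[0,0,0]],"yaw":[0,0,0,0],"jaw":[1,1,1,1]}'
```

```text
clock: 34.82
position: [0.5562, -0.3255, 0.0331]
ee_rot: [1.0, 0.002, 0.0, 0.0]
ft_force: [-3.1, 2.0, 6.0]
grip_width: 0.451
grasp_force: 51.7
clock: 35.15
position: [0.5563, -0.3255, 0.033]
ee_rot: [1.0, 0.002, 0.0, 0.0]
ft_force: [-11.1, 5.5, 23.5]
grip_width: 0.454
grasp_force: 53.4
```

```bash
python3 -m jog '{"offset":[[0,0,0.002],[0,0,0],[0,0,0],[0,0,0],[0,0,0],[0,0,0.02],[0,0,0.03],[0,0,0.04],[0,0,0.04],[0,0,0.04],[0,0,0],[-0.02,-0.03,0],[-0.02,-0.03,0],[-0.02,-0.03,0],[-0.02,-0.03,0],[-0.02,-0.03,0],[0,0,0],[0,0,0]],"yaw":[0,0,0,0,0,0,0,0,0,0,0,0,0,0,0,0,0,0],"jaw":[1,1,0.4,0.3,0.3,0.3,0.3,0.3,0.3,0.3,0.3,0.3,0.3,0.3,0.3,0.3,0.3,0.3]}'
python3 - <<'E'
from h import *
ps=shoot("e");w=wrist("e")
cv2.imwrite("pics/crop_e.png",cv2.resize(np.hstack([ps[0]["frame"][160:260,265:405],ps[1]["frame"][90:190,220:360]])[...,::-1],None,fx=2.8,fy=2.8,interpolation=2))
for q in(ps[:1],ps[1:],[w]):
  for n,g,z in(("rose",(.5755,-.1015),.032),("baluster",(.5755,-.1015),.056),("holder",(.556,-.3257),.024),("ring",(.566,-.2137),.012),("nut",(.508,-.0955),.012),("jar",(.4774,-.2106),.012),("bottle",(.4952,.103),.003),("block",(.5754,-.1014),.012),("pad",(.5558,-.3256),.012)):
    try: locate(q,n,np.array(g),z=z,yaw=-.087)
    except Exception as e: print(n,"none")
E
```

```text
clock: 36.65
position: [0.4539, -0.478, 0.2015]
ee_rot: [1.0, -0.001, -0.001, 0.0]
ft_force: [0.5, 0.3, 0.4]
grip_width: 0.7
grasp_force: 0.0
rose [574.5 -99.4] [574.5 -99.4] [(197, 305)]
baluster [ 577.1 -101.5] [ 577.1 -101.5] [(90, 106)]
holder [ 557.6 -325.1] [ 557.6 -325.1] [(199, 226)]
ring [ 566.5 -214.8] [ 566.5 -214.8] [(196, 168)]
nut [510.1 -96.2] [510.1 -96.2] [(45, 69)]
jar none
bottle [496.6 101.6] [496.6 101.6] [(115, 117)]
block none
pad [ 551.7 -314.4] [ 551.7 -314.4] [(132, 353)]
rose [574.8 -95. ] [574.8 -95. ] [(241, 315)]
baluster [ 576.1 -101.3] [ 576.1 -101.3] [(189, 210)]
holder [ 555.2 -326.2] [ 555.2 -326.2] [(253, 261)]
ring [ 557.9 -221.5] [ 557.9 -221.5] [(106, 185)]
nut [508.1 -96.9] [508.1 -96.9] [(72, 86)]
jar [ 476.8 -211.6] [ 476.8 -211.6] [(161, 202)]
bottle [495.2 102.2] [495.2 102.2] [(246, 343)]
block [575.2 -79. ] [575.2 -79. ] [(117, 460)]
pad none
rose none
baluster none
holder [ 553.9 -326.2] [ 553.9 -326.2] [(2128, 2210)]
ring [ 562.8 -214.9] [ 562.8 -214.9] [(1580, 1661)]
nut none
jar [ 476.  -211.2] [ 476.  -211.2] [(1271, 1520)]
bottle none
block none
pad none
```

View pics/crop_e.png

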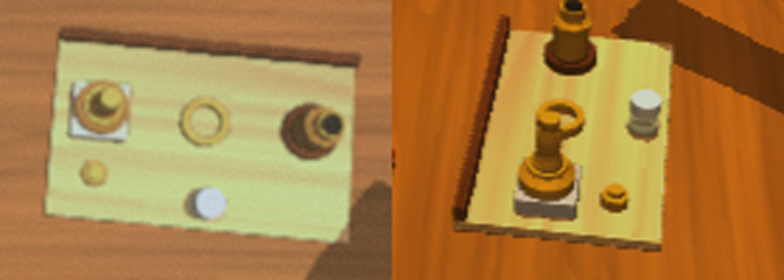

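Both views show every part upright and in place: the stack on the block, the holder on the pad, the ring midway and the nut in front. The jar is unmoved, and all measurements are within about 4 mm.

```bash
python3 -c "
from workcell import manip
print(manip.hand_in())"
```

```text
the job is handed in; nothing more can be done
None
```

I placed and released all five brass parts upright and handed the job in at about 37 s on the robot's clock. In the last pictures every part was within about 4 mm of its target, and the bottle and jar had not moved; `hand_in()` returned no verdict.

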